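# Lock the marking jig by feeling for its locating hole

### The arm

A 6-joint arm with a two-finger parallel gripper is mounted at the origin on a cart in front of the work surface, level with it; the furniture and walls round the work are solid. World frame = base frame: x ahead of the robot, y to its left, z up, the work surface at z = 0. Lengths are in mm, angles in degrees, forces in N, time in s.
With the tool pointing down it reaches from about 275 to 775 mm from the base axis. Payload 14.6 kg.
Tool frame: the origin (TCP) lies at the very end of the fingers, on their centre line; the grasp point (between the pads) lies 19 mm behind it (manip.tcp_to_grasp is the distance from the TCP to the grasp point, in mm); x points along the fingers, y is the direction in which the jaws open and shut, and the axes are right-handed (so a half turn about x gives the same grasp; the last joint's range is limited). The gripper opens to 85 mm and grips with 20 to 120 N. Pads are 22 mm wide; open, the fingers measure 114 mm over their backs; the gripper's body (76 mm by 85 mm) begins 54 mm behind the grasp point. The pads swing forward as they close: fully open they stand 13 mm farther back than shut.
Start: joints at [-76.679, 15.075, -2.767, 72.158, 0, 81.102], TCP at [198.524, -486.021, 231.278] pointing down, gripper open.
Joint ranges: [-151.79, 151.79], [-50.71, 97.33], [-67.44, 78.34], [-121.81, 120.89], [-77.56, 73.72], [-180, 180]. Speed limits (degrees/s): [108.29, 108.29, 147.25, 159.86, 180, 180].

### API

Orientations are given as [roll, pitch, yaw] about the fixed x, y, z axes, in that order (R = Rz(yaw) Ry(pitch) Rx(roll)).
In Python, from rig import manip, eyes gives the robot as it stands.
- The arm moves only by the tool servo_tool, never from a script. Its argument "commands" is one flat list of numbers, 7 for each row, row after row: the turn, a rotation vector about the tool's x, y, z in rad, then the shift along the tool's x, y, z in m, then the gripper's target within -1 to 1 (shut at 1, half-way at 0, fully open at -1). A call has exactly 5 rows; each row is the pose to reach, as a shift and turn from the pose measured when the call began, along the tool's axes at that moment; what a row does not reach only later rows make up. A row lasts 1/8 s, in which the tool goes at most 62.5 mm and 10.7 degrees, less where a joint would pass 70% of its speed; a pose out of reach is approached as far as the arm can. A call with a gripper value outside its range is refused whole. The fingers move at their own pace and stop on an object; "force" is the grip in N (left out, the last holds). Time passes only in rows, so rows that repeat a pose let the fingers close, or fill a call up. It gives the time, the measured TCP pose, the force and the opening at its end, in the units of the state.
- manip.get_obs(): the state, without advancing time (a new reading comes with each control period).
- eyes.snapshot(name): name is "side" or "top" or "wrist"; returns the picture (400x640x3 uint8, red, green, blue); there is no depth.
- eyes.get_calibration(name): a dict with "fx", "fy", "cx", "cy" (pixels), "R" (3x3) and "t" (3): a world point X has camera coordinates R X + t; the wrist camera has in their place "tool_from_camera" (4x4, takes a point from camera to tool coordinates, whose origin is the TCP and whose axes are the tool frame's). Camera axes: x right, y down, z forward; pixel columns grow to the right and rows downward; lengths in mm; the calibration is good to about 2 mm. A picture is of the moment at which its call begins: read the wrist's pose just before it. get_calibration takes no time and is no camera call.
- manip.job_done(): hands the job in, once; it reports no verdict.
The state is a dict: "time_s": time; "qpos": joint angles; "qd": joint speeds; "effort": joint torques, N m; "tcp_pos": TCP position; "tool_rot": TCP orientation; "ft_force": force on the tool from outside, world axes, zero at the start; "torque": the same for the moment, N m; "opening": finger opening in mm.
Only numpy, scipy, OpenCV 4.12 (cv2) and the standard library are available. Lean on these libraries where they do the work, as an engineer would, in place of code of your own. Each camera call takes 0.05 s, during which the arm holds its last target.

### The job

Take the locating pin out of its stand and lock the slide-marking jig with it: put the pin's tip through the slot in the jig's cover, slide it along the plate below with light pressure until it drops into the blind hole, push it gently fully home to the bottom of the hole, and let go. Never press hard, and leave the stand and the things around as they are.

Things in the scene. Friction and masses are not known exactly. Their poses are not given: they have to be found in the camera images.
- pin_grip (a point): Loose upright steel locating pin, 67.5 mm long, about 60 g; it is round, so any yaw grasps alike. This point is on its axis, 49.5 mm above the tip, in the middle of the dark round grip with fine rings, 16 mm across, which reaches from 22.5 to 67.5 mm above the tip. z along the pin, up.
- pin: The same pin; its origin is the tip (lower end) on its axis, z up along the pin. From the tip up: shank 8 mm across and 18.5 mm long, its end chamfered to 5 mm across; collar 22 mm across and 4 mm thick (18.5 to 22.5 mm above the tip); then the grip.
- stand: Grey plastic block, 40 x 40 x 22 mm, fixed to the worktop, origin at the centre of its underside. The pin stands in its through hole (10 mm wide, vertical), the collar resting on the block's top; it lifts straight out. To the robot's right of the stand and jig a microscope and a computer tower stand on the worktop, both over 0.35 m high, no nearer than x = 0.37 m: come round in front of them.
- jig: Low grey metal box fixed to the worktop, 100 mm (x) by 156 mm (y) by 30 mm high, origin at the centre of its underside, axes x and y along its sides, z up. Its flat cover is 5 mm thick; in the half at -x it has the slot (see jig_slot), in the half at +x a glass slide lies in a nest of black strips 3 mm high.
- jig_slot (a point): Centre of the slot in the jig's cover, at the cover's top (30 mm above the worktop); axes as the jig's. The slot is 12 mm wide (x) and 60 mm long (y), with straight sides, through the 5 mm cover. With the pin home its tip is at the bottom of the hole, 17 mm below this height, and its collar 1.5 mm above the cover; with the tip on the plate beside the hole the collar is 13.5 mm above the cover.
- sample_cup: Bystander: specimen cup with a screw lid, 49 mm across, 60 mm high, origin under its centre.
- stain_bottle: Bystander: small dark round bottle with black cap, 44 mm across, 94 mm high, origin under its centre.
- petri_dish: Bystander: petri dish, 62 mm across, 15 mm high, origin under its centre.
- plate_level (a point): 5 mm below jig_slot: the top of a flat level plate under the slot. It cannot move sideways; springs hold it up: it yields downwards from about 3 N, 1 mm per further 3 N, to a stop after 4 mm (15 N). It has one unmarked blind hole, 9.2 mm wide, 12 mm deep, 1.5 mm chamfer, on the slot's middle line (x = 0 here), anywhere from y = -20 to +20 mm; no reading tells where.
There are look-alikes about, which are no part of the job. Of the things shaped like the pin, the bare steel one is meant. There is more than one size of the jig; the job needs the larger.

How it is judged (in metres and radians):
On the way:
1. the pin has been lifted out of its stand (z of pin in the frame of stand above 0.026 m), for 0.1 s.
At the end, for the whole second after the job is handed in: The pin stands upright (within 0.2 rad) and at rest in the blind hole below the jig's slot, its tip at least 14.5 mm below the cover's top (home, at the bottom of the hole, is 17 mm) (z of pin in the frame of jig_slot below -0.0145 m and x of pin in the frame of jig_slot between -0.004 and 0.004 m and y of pin in the frame of jig_slot between -0.024 and 0.024 m and angle between pin's own z axis and vertical below 0.2 rad and linear speed of pin below 0.01 m/s); the robot touches nothing.
It fails at once if the pin is pressed on the jig with more than 30 N (contact force between pin and jig above 30 N).
It fails at once if the arm or fingers bear on the jig with more than 30 N (contact force between the arm and jig above 30 N).
It fails at once if a bystander is displaced by more than 20 mm (distance of any of sample_cup, stain_bottle, petri_dish from where it was at the start of the episode above 0.02 m).
It also fails if it takes over 61 s, if anything falls off the work surface, if the arm or the gripper's body presses on something with over 40 N, if the wrist force passes 120 N, or if a joint passes its speed limit or range.

## Working session

There is one attempt and no reset: what is moved stays moved. The work goes in short steps, Python scripts to look and compute and a tool call to move; the robot and the scene stay as the last step left them, time stands still between calls to the robot, and variables do not carry over. Pictures are saved under pics/ and viewed, and the job is handed in when it is done.

Besides the shell and the picture viewer there is one more tool, called after "Emit:" in YAML: its name, and indented under it one key for each argument. servo_tool: Moves the arm, as the interface text tells. Its arguments: {"type":"object","properties":{"commands":{"type":"array"},"force":{"type":"number"}},"required":["commands"]}

```bash
ls; mkdir -p pics; python3 - <<'E'
from rig import manip, eyes
import cv2
print(manip.get_obs())
for n in("side","top","wrist"):
    im=eyes.snapshot(n); cv2.imwrite(f"pics/{n}0.png",im[:,:,::-1]); 
    c=eyes.get_calibration(n); print(n,c)
E
```

```text
pics
{'time_s': 0.0, 'qpos': array([-7.66798902e+01,  1.51000203e+01, -2.80313160e+00,  7.21585970e+01,
        3.99518610e-04,  8.11015646e+01]), 'qd': array([ 0.00342634,  0.01927243, -0.00957869,  0.08058619, -0.12660374,
        0.01947339]), 'effort': array([-1.39864892e-05, -6.37619734e+01,  3.84571302e+01,  1.34704099e-02,
       -9.80734512e-05,  1.03701794e-05]), 'tcp_pos': array([ 198.45462936, -485.75545323,  230.81841237]), 'tool_rot': array([-99.2691369 ,  89.93824982, 102.9494081 ]), 'ft_force': array([-0.57745092, -0.01964335,  0.15763235]), 'torque': array([-0.01225198,  0.00558568, -0.00603192]), 'opening': 85.31584262896136}
side {'fx': 434.44367570152895, 'fy': 434.44367570152895, 'cx': 318.4971709443747, 'cy': 203.71779260110463, 'R': array([[-0.98032806, -0.19736579,  0.00190603],
       [-0.07367048,  0.35693268, -0.93122055],
       [ 0.18311076, -0.91304206, -0.36445116]]), 't': array([ 619.28977633,   22.45215352, 1090.4183611 ])}
top {'fx': 395.5787860340477, 'fy': 395.5787860340477, 'cx': 324.69630296496325, 'cy': 201.08518640011627, 'R': array([[ 1.85136954e-03, -9.99998283e-01, -7.73120203e-05],
       [-9.96380076e-01, -1.83810010e-03, -8.49903899e-02],
       [ 8.49901019e-02,  2.34380776e-04, -9.96381768e-01]]), 't': array([ 227.23847992,  590.26776737, 1180.02397231])}
wrist {'fx': 314.1667492624949, 'fy': 314.1667492624949, 'cx': 317.37448115344, 'cy': 193.3759919940501, 'tool_from_camera': array([[ 6.54038261e-04, -2.93671770e-01,  9.55906096e-01,
        -1.41718847e+02],
       [ 9.99999248e-01,  1.18339636e-03, -3.20646208e-04,
         2.57060743e-01],
       [-1.03705106e-03,  9.55905587e-01,  2.93672323e-01,
        -7.47355381e+01],
       [ 0.00000000e+00,  0.00000000e+00,  0.00000000e+00,
         1.00000000e+00]])}
```

View pics/side0.png

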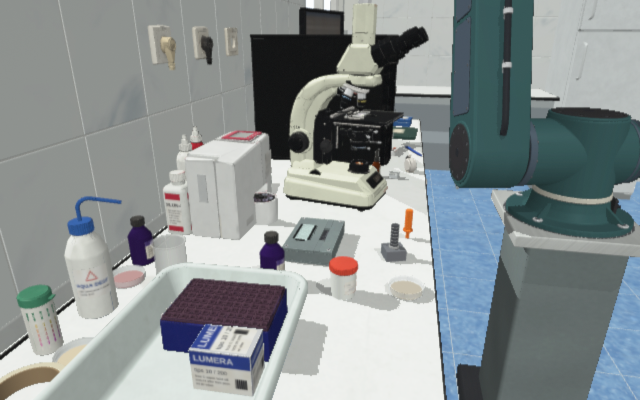

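View pics/top0.png

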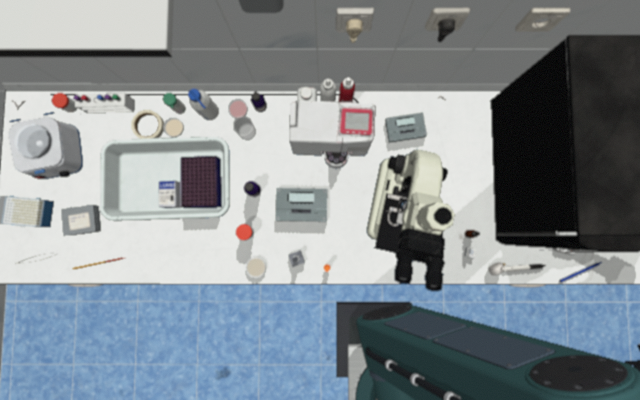

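View pics/wrist0.png

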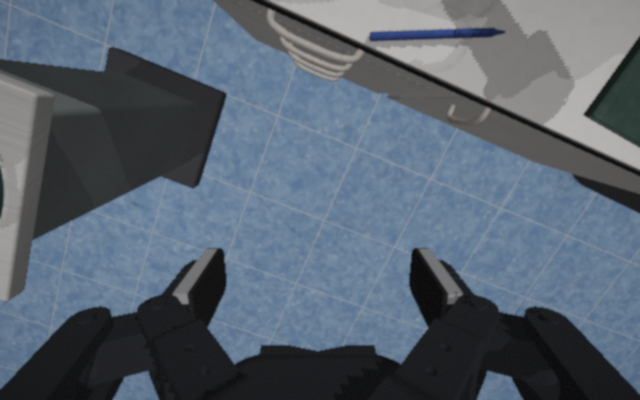

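The large jig is at top (302,205), with the smaller one at (405,128). The steel pin in its stand is at top (296,258) and side (394,245); the orange look-alike is at top (326,268). Zooming in to measure.

```bash
cat > h.py <<'E'
import numpy as np, cv2
from rig import manip, eyes
from scipy.spatial.transform import Rotation as Ro
def ray(n,u,v,obs=None):
    c=eyes.get_calibration(n)
    d=np.array([(u-c['cx'])/c['fx'],(v-c['cy'])/c['fy'],1.])
    if n=='wrist':
        T=c['tool_from_camera'];o=obs or manip.get_obs()
        R=Ro.from_euler('xyz',o['tool_rot'],degrees=True).as_matrix()
        return R@T[:3,3]+o['tcp_pos'], R@(T[:3,:3]@d)
    R=c['R'];return -R.T@c['t'], R.T@d
def onz(n,u,v,z,obs=None):
    p,d=ray(n,u,v,obs); return p+d*(z-p[2])/d[2]
def proj(n,X,obs=None):
    c=eyes.get_calibration(n)
    if n=='wrist':
        T=c['tool_from_camera'];o=obs or manip.get_obs()
        R=Ro.from_euler('xyz',o['tool_rot'],degrees=True).as_matrix()
        x=T[:3,:3].T@(R.T@(np.array(X)-o['tcp_pos'])-T[:3,3])
    else: x=c['R']@X+c['t']
    return c['fx']*x[0]/x[2]+c['cx'],c['fy']*x[1]/x[2]+c['cy']
def tool(dw,o=None):
    o=o or manip.get_obs()
    return Ro.from_euler('xyz',o['tool_rot'],degrees=True).as_matrix().T@np.array(dw)
E
python3 - <<'E'
from h import *
a=cv2.imread('pics/top0.png')[170:290,220:350]; cv2.imwrite('pics/topz.png',cv2.resize(a,None,fx=6,fy=5*1,interpolation=2)[:600])
a=cv2.imread('pics/side0.png')[200:300,270:440]; cv2.imwrite('pics/sidez.png',cv2.resize(a,None,fx=4.5,fy=4.5,interpolation=2))
print(Ro.from_euler('xyz',manip.get_obs()['tool_rot'],degrees=True).as_matrix())
print(onz('top',296,258,20),onz('side',394,258,0),onz('top',302,204,30))
E
```

```text
[[-1.60840185e-04  3.78165561e-01 -9.25737967e-01]
 [ 7.69260303e-04 -9.25737658e-01 -3.78165568e-01]
 [-9.99999691e-01 -7.72957689e-04 -1.42011938e-04]]
[417.47355937 314.74598833  20.        ] [412.16088477 326.07458175   0.        ] [580.43428613 297.13440327  30.        ]
```

View pics/topz.png

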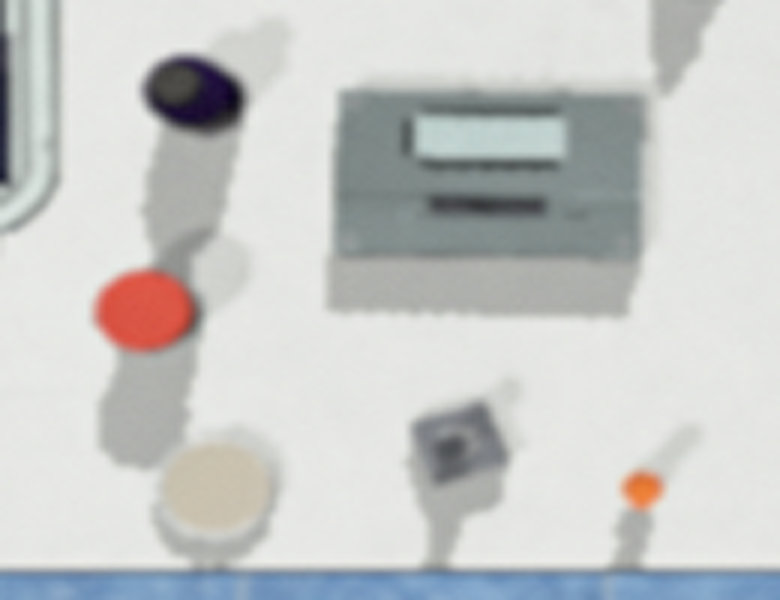

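View pics/sidez.png

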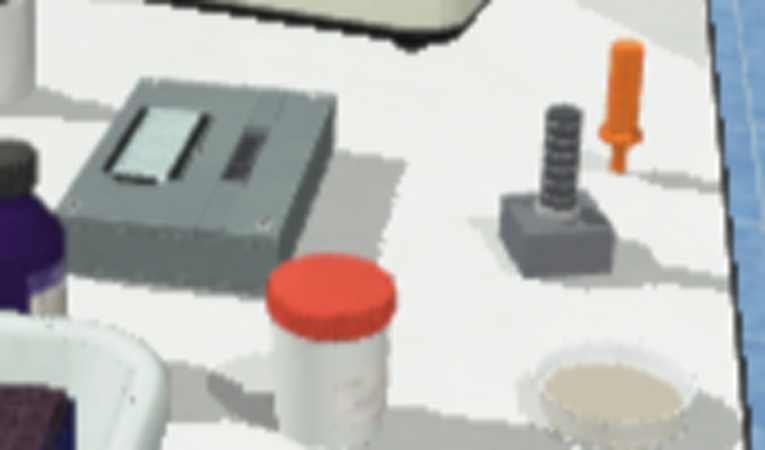

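```bash
python3 - <<'E'
from h import *
T=lambda x,y:(220+x/6,170+y/5)
print('stand top z22',onz('top',*T(460,441),22),'pin top z71',onz('top',*T(451,446),71))
print('pin top side',onz('side',270+563/4.5,200+110/4.5,71))
print('slot top',[onz('top',*T(a,205),30).round(1) for a in(428,487,547)],'side',onz('side',270+245/4.5,200+155/4.5,30))
print('jig corners',[onz('top',*T(*p),30).round(1) for p in((338,90),(643,93),(640,258),(335,256))])
for n,p,z in(('orange',(642,488),65),('cup',(145,310),60),('petri',(215,487),15),('bottle',(180,88),94)):print(n,onz('top',*T(*p),z).round(0))
print('micro',onz('top',378,250,40).round(0),onz('top',385,160,20).round(0),onz('top',400,285,330).round(0),onz('top',440,215,380).round(0))
E
```

```text
stand top z22 [416.99497638 312.5858      22.        ] pin top z71 [416.98409085 313.46345567  71.        ]
pin top side [414.78362016 321.1871156   71.        ]
slot top [array([559.1, 329.3,  30. ]), array([559.2, 299.5,  30. ]), array([559.2, 269.2,  30. ])] side [557.07769577 308.62300335  30.        ]
jig corners [array([629.1, 375.6,  30. ]), array([627.6, 220.9,  30. ]), array([527.2, 222.3,  30. ]), array([528.2, 375.8,  30. ])]
orange [393. 221.  65.]
cup [495. 465.  60.]
petri [389. 437.  15.]
bottle [623. 444.  94.]
micro [443.  69.  40.] [718.  42.  20.] [376.  60. 330.] [530. -19. 380.]
```

Emit:
servo_tool:
  commands: [0,0,0,-0.02,-0.047,0,-0.5,0,0,0,-0.04,-0.094,0,-0.5,0,0,0,-0.04,-0.141,0,-0.5,0,0,0,-0.04,-0.188,0,-0.5,0,0,0,-0.04,-0.232,0,-0.5]

```text
time_s: 0.78
tcp_pos: [110.3, -269.4, 270.9]
tool_rot: [-95.5, 90.0, 106.8]
ft_force: [0.2, -0.3, 0.6]
opening: 64.4
```

Emit:
servo_tool:
  commands: [-0.157,0,0,0,-0.0036,-0.0455,-0.5,-0.314,0,0,0,-0.0142,-0.09,-0.5,-0.471,0,0,0,-0.0317,-0.132,-0.5,-0.628,0,0,0,-0.0556,-0.171,-0.5,-0.785,0,0,0,-0.0852,-0.206,-0.5]

```text
time_s: 1.4
tcp_pos: [269.4, -111.3, 271.0]
tool_rot: [-146.7, 90.0, 100.8]
ft_force: [1.3, -0.7, 0.7]
opening: 64.3
```

Emit:
servo_tool:
  commands: [-0.157,0,0,0,-0.0036,-0.0455,-0.5,-0.314,0,0,0,-0.0142,-0.09,-0.5,-0.471,0,0,0,-0.0317,-0.132,-0.5,-0.628,0,0,0,-0.0556,-0.171,-0.5,-0.785,0,0,0,-0.0852,-0.206,-0.5]

```text
time_s: 2.02
tcp_pos: [269.1, 113.0, 271.1]
tool_rot: [159.9, 90.0, 92.7]
ft_force: [1.1, 0.2, 0.1]
opening: 63.8
```

```bash
python3 - <<'E'
from h import *
o=manip.get_obs();print(o['qpos'].round(1),o['tcp_pos'],Ro.from_euler('xyz',o['tool_rot'],degrees=True).as_matrix().round(3))
print('rel tool', tool(np.array([417,313,150])-o['tcp_pos'],o))
E
```

```text
[  6.6  -9.  -22.7  76.3   0.   73.8] [269.07848408 113.01055401 271.11285467] [[-0.     0.922  0.387]
 [ 0.001  0.387 -0.922]
 [-1.     0.    -0.001]]
rel tool [ 121.27038124  213.76827929 -127.04918083]
```

Emit:
servo_tool:
  commands: [-0.168,0,0,0.007,0.043,-0.025,-0.5,-0.336,0,0,0.025,0.086,-0.051,-0.5,-0.504,0,0,0.045,0.128,-0.076,-0.5,-0.672,0,0,0.06,0.171,-0.102,-0.5,-0.84,0,0,0.071,0.214,-0.127,-0.5]

```text
time_s: 2.65
tcp_pos: [417.7, 314.5, 199.3]
tool_rot: [167.0, 90.0, 148.3]
ft_force: [0.4, -0.7, 0.2]
opening: 64.1
```

Emit:
servo_tool:
  commands: [-0.168,0,0,0,0,0,-0.5,-0.333,0,0,0,0,0,-0.5,-0.333,0,0,0,0,0,-0.5,-0.333,0,0,0,0,0,-0.5,-0.333,0,0,0,0,0,-0.5]

```text
time_s: 3.28
tcp_pos: [417.7, 314.4, 199.4]
tool_rot: [137.7, 90.0, 137.9]
ft_force: [-0.3, -0.4, 0.1]
opening: 63.9
```

```bash
python3 - <<'E'
from h import *
o=manip.get_obs();print(o['qpos'].round(1),o['tcp_pos'],Ro.from_euler('xyz',o['tool_rot'],degrees=True).as_matrix().round(3))
im=eyes.snapshot('wrist')[:,:,::-1].copy();cv2.imwrite('pics/w1.png',im)
print(proj('wrist',[417,313,71],o),proj('wrist',[559,299.5,30],o))
E
```

```text
[28.  15.5 -7.1 67.4  0.  27.8] [417.71226396 314.37549781 199.42478337] [[-0.001 -0.003  1.   ]
 [ 0.     1.     0.003]
 [-1.     0.    -0.001]]
(np.float64(315.8478742547901), np.float64(184.27249691710642)) (np.float64(303.8449275930163), np.float64(294.3765120010307))
```

View pics/w1.png

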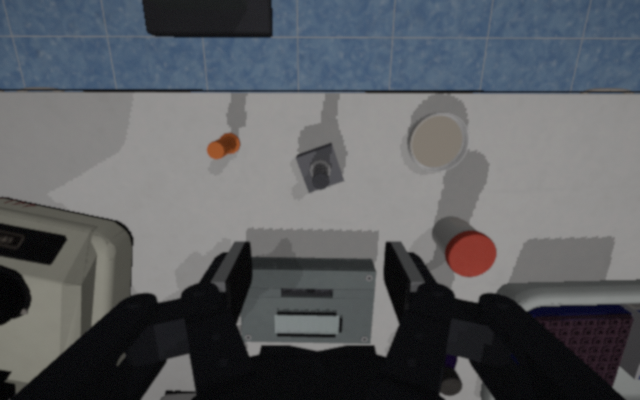

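The wrist view shows the pin top near (320,181), the slot near (307,293) and the slide below it. Refining by zoom.

```bash
python3 - <<'E'
import cv2,numpy as np
im=cv2.imread('pics/w1.png')
a=cv2.resize(im[140:200,280:360],None,fx=9,fy=9,interpolation=2)
b=cv2.resize(im[250:345,235:385],None,fx=5,fy=5,interpolation=2)
cv2.imwrite('pics/w1a.png',a);cv2.imwrite('pics/w1b.png',b)
E
```

```text
(no output)
```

View pics/w1a.png

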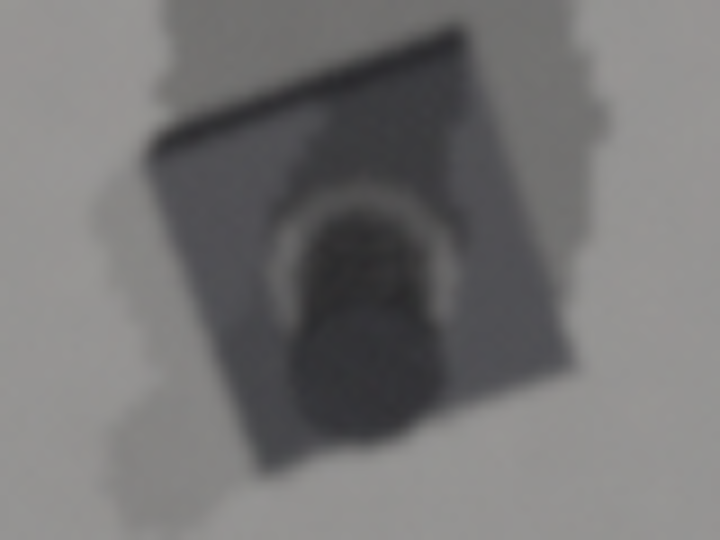

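View pics/w1b.png

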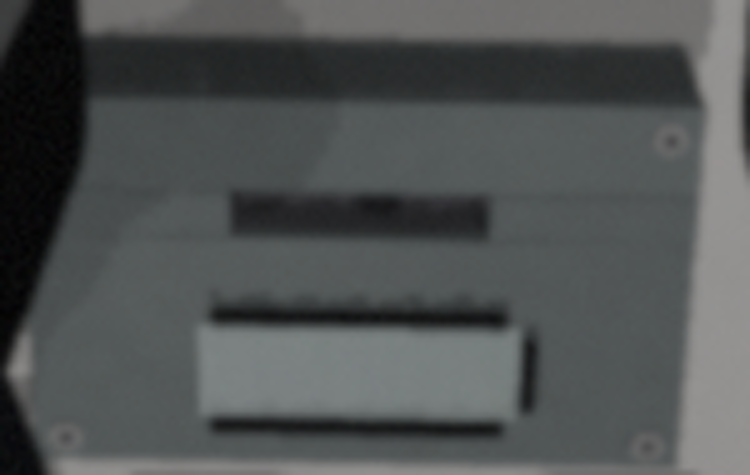

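```bash
python3 - <<'E'
from h import *
o=manip.get_obs();print(o['tcp_pos'])
A=lambda x,y:(280-.4+x/9,140-.4+y/9);B=lambda x,y:(235-.4+x/5,250-.4+y/5)
print('pin',onz('wrist',*A(368,372),71,o),'stand',onz('wrist',*A(363,256),22,o))
print('slot',[onz('wrist',*B(*p),30,o).round(1) for p in((230,215),(359,215),(488,215),(359,193),(359,237))])
print('dark',onz('wrist',*B(380,203),25,o).round(1))
print('front edge',[onz('wrist',*B(*p),30,o).round(1) for p in((85,100),(700,105))])
E
```

```text
[417.7240009  314.35546089 199.41094091]
pin [413.91366511 317.08331876  71.        ] stand [412.88509561 316.98682305  22.        ]
slot [array([556.8, 272.9,  30. ]), array([556.6, 302.5,  30. ]), array([556.5, 332. ,  30. ]), array([550.8, 302.5,  30. ]), array([562.5, 302.4,  30. ])]
dark [556.8 307.2  25. ]
front edge [array([527.2, 241.4,  30. ]), array([527.8, 378.9,  30. ])]
```

Emit:
servo_tool:
  commands: [0,0,0,0.03,0.0027,-0.0037,-0.5,0,0,0,0.06,0.0027,-0.0037,-0.5,0,0,0,0.085,0.0027,-0.0037,-0.5,0,0,0,0.1,0.0027,-0.0037,-0.5,0,0,0,0.105,0.0027,-0.0037,-0.5]

```text
time_s: 3.95
tcp_pos: [413.6, 316.9, 93.8]
tool_rot: [-177.0, 89.9, -176.8]
ft_force: [-0.2, 0.8, 0.1]
opening: 64.0
```

```bash
python3 - <<'E'
from h import *
o=manip.get_obs();print(o['tcp_pos'],o['tool_rot'])
im=eyes.snapshot('wrist')[:,:,::-1].copy();cv2.imwrite('pics/w2.png',im)
print(proj('wrist',[414,317,71],o))
E
```

```text
[413.63276641 316.85995548  93.8298777 ] [-177.01150655   89.91767724 -176.84332571]
(np.float64(317.7542754366539), np.float64(234.74624125772408))
```

View pics/w2.png

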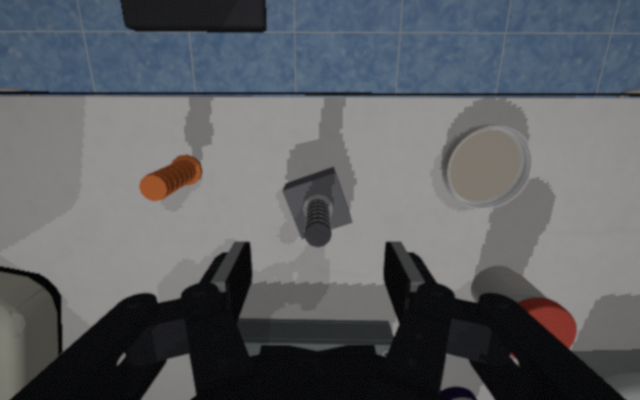

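The pin top is at (317,235), as predicted, and centred between the jaws. Descending and gripping.

Emit:
servo_tool:
  commands: [0,0,0,0.02,0,0.0007,-0.5,0,0,0,0.04,0,0.0007,-0.5,0,0,0,0.053,0,0.0007,-0.5,0,0,0,0.058,0,0.0007,-0.5,0,0,0,0.058,0,0.0007,-0.4]

```text
time_s: 4.62
tcp_pos: [414.5, 317.0, 36.0]
tool_rot: [173.6, 89.9, 173.7]
ft_force: [0.2, 0.3, -0.2]
opening: 59.6
```

Emit:
servo_tool:
  commands: [0,0,0,0,0,0,0.2,0,0,0,0,0,0,0.6,0,0,0,0,0,0,1,0,0,0,0,0,0,1,0,0,0,0,0,0,1]
  force: 40

```text
time_s: 5.25
tcp_pos: [414.7, 317.1, 36.5]
tool_rot: [137.4, 90.0, 137.6]
ft_force: [0.7, -0.0, 5.7]
opening: 14.9
```

Emit:
servo_tool:
  commands: [0,0,0,0,0,0,1,0,0,0,0,0,0,1,0,0,0,0,0,0,1,0,0,0,0,0,0,1,0,0,0,0,0,0,1]

```text
time_s: 5.88
tcp_pos: [414.7, 317.2, 36.5]
tool_rot: [134.8, 90.0, 135.0]
ft_force: [-0.5, -0.4, 1.8]
opening: 15.0
```

Emit:
servo_tool:
  commands: [0,0,0,-0.01,0,0,1,0,0,0,-0.02,0,0,1,0,0,0,-0.035,0,0,1,0,0,0,-0.05,0,0,1,0,0,0,-0.065,0,0,1]

```text
time_s: 6.5
tcp_pos: [414.8, 317.2, 102.7]
tool_rot: [88.4, 90.0, 88.6]
ft_force: [-0.4, 0.1, -1.2]
opening: 14.6
```

```bash
python3 - <<'E'
from h import *
o=manip.get_obs();print(o['tcp_pos'],o['tool_rot'],o['ft_force'],o['opening'])
R=Ro.from_euler('xyz',o['tool_rot'],degrees=True).as_matrix();print(R.round(4))
im=eyes.snapshot('wrist')[:,:,::-1].copy();cv2.imwrite('pics/w3.png',im)
im=eyes.snapshot('side')[:,:,::-1].copy();cv2.imwrite('pics/s3.png',cv2.resize(im[180:300,300:460],None,fx=5,fy=5,interpolation=2))
E
```

```text
[414.80789911 317.157031   102.70014584] [88.41105798 89.95559785 88.5863272 ] [-0.44702332  0.05043573 -1.19179746] 14.594675787949088
[[ 0.0e+00 -3.1e-03  1.0e+00]
 [ 8.0e-04  1.0e+00  3.1e-03]
 [-1.0e+00  8.0e-04  0.0e+00]]
```

View pics/w3.png

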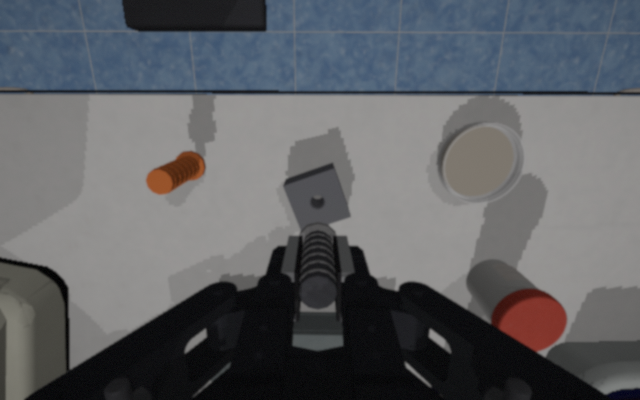

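View pics/s3.png

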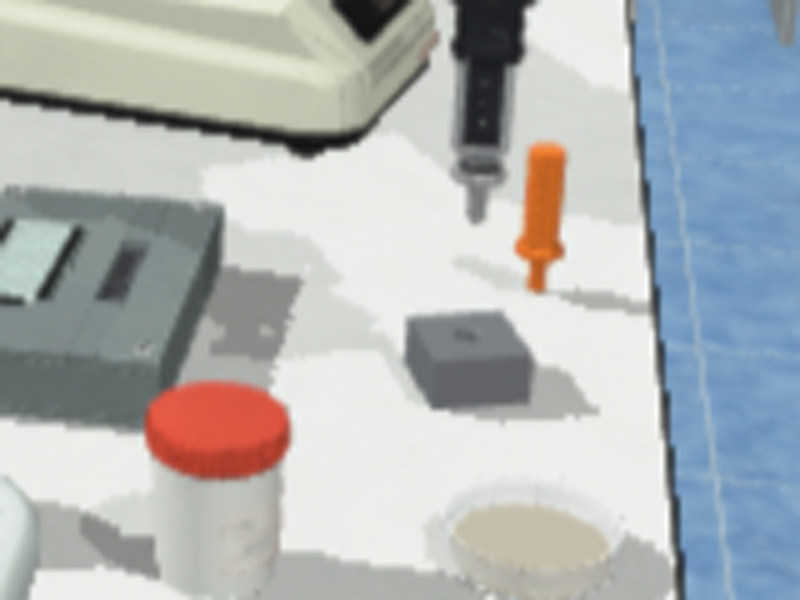

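```bash
python3 - <<'E'
import cv2
im=cv2.imread('pics/w3.png')
cv2.imwrite('pics/w3a.png',cv2.resize(im[180:350,260:380],None,fx=5,fy=3.5,interpolation=2))
E
```

```text
(no output)
```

View pics/w3a.png

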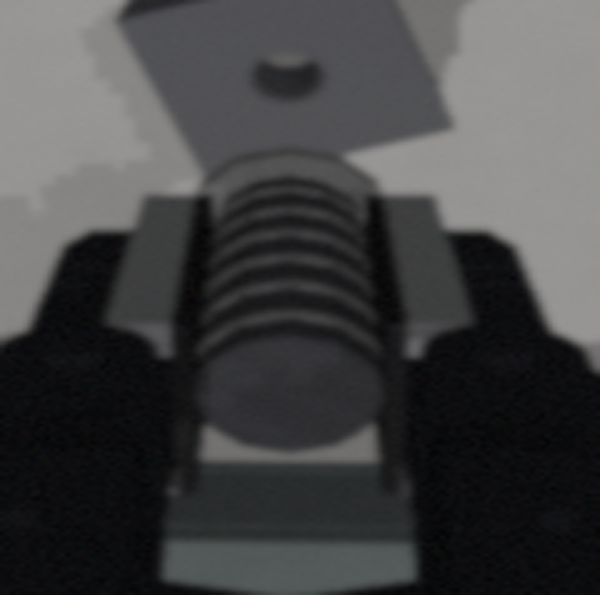

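```bash
python3 - <<'E'
from h import *
o=manip.get_obs();t=o['tcp_pos']
print('top',tool(onz('wrist',317.6,291,t[2]+34.5,o)-t,o))
print('collar front',tool(onz('wrist',317.0,222.5,t[2]-10.5,o)-t,o))
print('hole world',onz('wrist',317,201.3,22,o))
E
```

```text
top [-3.45031119e+01  7.31524853e-03 -1.48940971e+00]
collar front [ 10.47505387  -0.28571086 -12.15223322]
hole world [415.41256649 317.33642814  22.        ]
```

Emit:
servo_tool:
  commands: [0,0,0,0,-0.003,0.03,1,0,0,0,0,-0.006,0.06,1,0,0,0,0,-0.01,0.1,1,0,0,0,0,-0.015,0.133,1,0,0,0,0,-0.015,0.143,1]

```text
time_s: 7.22
tcp_pos: [560.0, 302.5, 102.9]
tool_rot: [42.5, 89.9, 42.6]
ft_force: [-0.1, -1.0, -1.1]
opening: 14.7
```

```bash
python3 - <<'E'
from h import *
o=manip.get_obs();print(o['tcp_pos'],o['tool_rot'],o['ft_force'],o['opening'])
im=eyes.snapshot('wrist')[:,:,::-1].copy();cv2.imwrite('pics/w4.png',im)
cv2.imwrite('pics/w4a.png',cv2.resize(im[170:310,220:400],None,fx=4.4,fy=4.2,interpolation=2))
E
```

```text
[559.99268255 302.47647526 102.86155859] [42.48572911 89.86197548 42.59067027] [-0.12736686 -0.98131221 -1.13953913] 14.727928313089572
```

View pics/w4a.png

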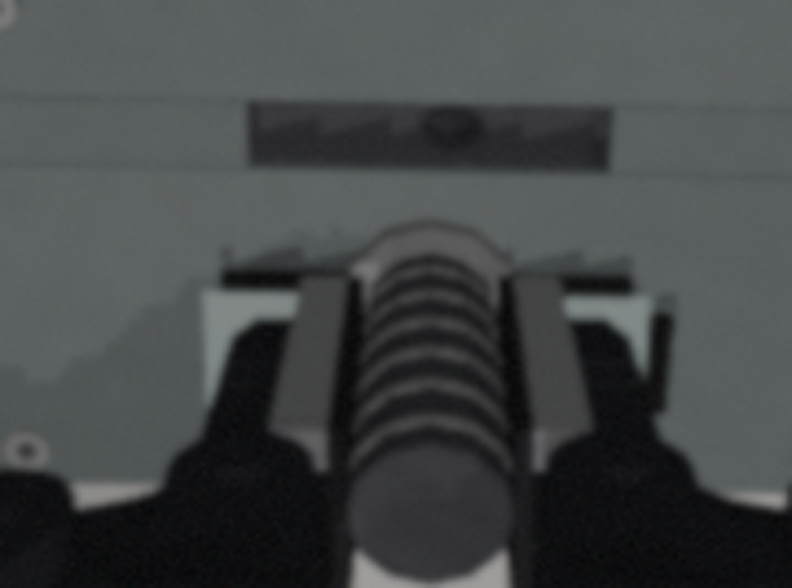

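```bash
python3 - <<'E'
from h import *
o=manip.get_obs();t=o['tcp_pos'];print(t)
B=lambda x,y:(220-.4+x/4.4,170-.4+y/4.2)
for n,p,z in(('L',(248,132),30),('R',(611,140),30),('near',(430,105),30),('far',(430,168),30),('hole',(453,127),25),('collarfront',(430,221),t[2]-10.5),('coll L',(352,272),t[2]-10.5),('pintop',(431,513),t[2]+34.5)):
    w=onz('wrist',*B(*p),z,o);print(n,w.round(1),tool(w-t,o).round(1))
E
```

```text
[560.09411508 302.67024391 102.88807903]
L [557.  272.9  30. ] [ 72.8 -29.9  -3.3]
R [558.3 332.3  30. ] [72.9 29.5 -1.9]
near [552.1 302.7  30. ] [72.9 -0.1 -8.1]
far [563.5 302.7  30. ] [72.9 -0.1  3.3]
hole [557.7 306.5  25. ] [77.9  3.7 -2.6]
collarfront [547.8 302.5  92.4] [ 10.5  -0.1 -12.3]
coll L [554.7 293.2  92.4] [10.5 -9.5 -5.4]
pintop [558.9 302.6 137.4] [-34.5  -0.   -1.2]
```

The hole shows as a dark disc at about y=306.5, x on the slot's centre line. I'll go down beside it (y≈296.5), check alignment, then slide.

Emit:
servo_tool:
  commands: [0,0,0,0.01,-0.003,-0.0012,1,0,0,0,0.02,-0.006,-0.0012,1,0,0,0,0.028,-0.0062,-0.0012,1,0,0,0,0.033,-0.0062,-0.0012,1,0,0,0,0.035,-0.0062,-0.0012,1]

```text
time_s: 7.9
tcp_pos: [558.8, 296.6, 67.6]
tool_rot: [43.9, 89.9, 44.1]
ft_force: [-0.4, -0.2, -1.0]
opening: 15.0
```

```bash
python3 - <<'E'
from h import *
o=manip.get_obs();t=o['tcp_pos'];print(o['tcp_pos'],o['tool_rot'],o['ft_force'],o['opening'])
im=eyes.snapshot('wrist')[:,:,::-1].copy();cv2.imwrite('pics/w5.png',im)
cv2.imwrite('pics/w5a.png',cv2.resize(im[170:310,220:400],None,fx=4.4,fy=4.2,interpolation=2))
im=eyes.snapshot('side')[:,:,::-1].copy();cv2.imwrite('pics/s5.png',cv2.resize(im[180:280,260:400],None,fx=5,fy=5,interpolation=2))
E
```

```text
[558.77946566 296.58417163  67.63343331] [43.93389978 89.86693553 44.05905107] [-0.39790347 -0.17811704 -0.99300349] 15.043514788295724
```

View pics/w5a.png

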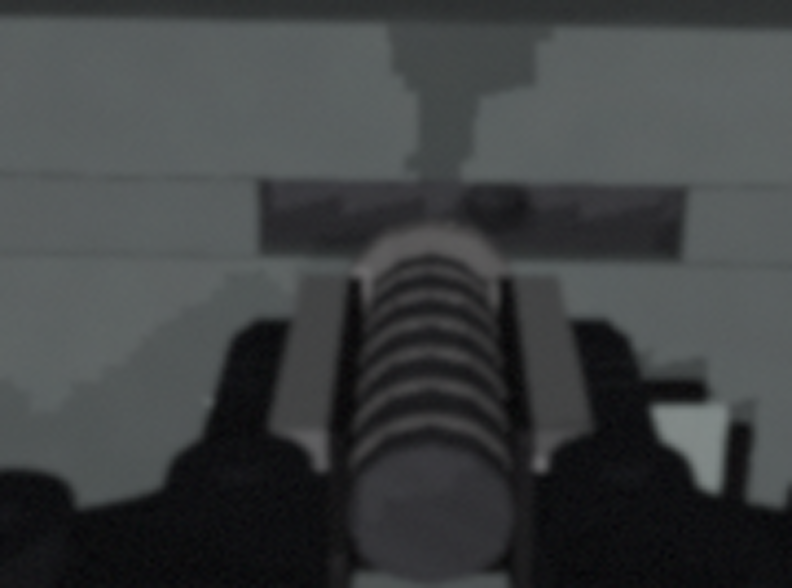

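View pics/s5.png

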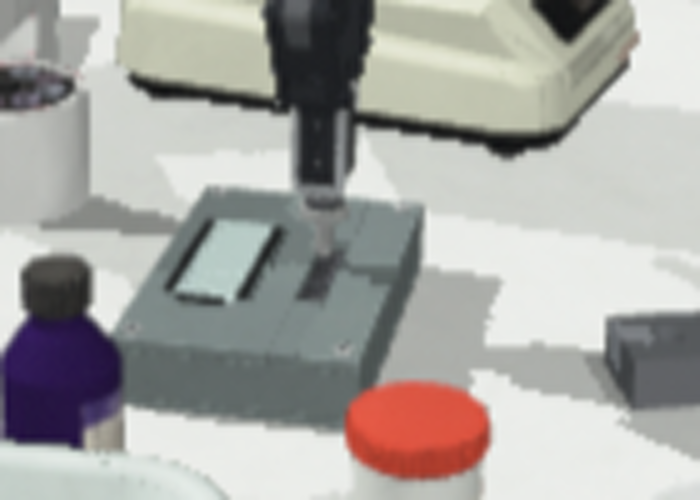

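```bash
python3 - <<'E'
from h import *
o=manip.get_obs();t=o['tcp_pos'];print(t)
B=lambda x,y:(220-.4+x/4.4,170-.4+y/4.2)
for n,p,z in(('L',(261,217),30),('R',(686,223),30),('near@300',(330,181),30),('near@560',(570,184),30),('far@300',(300,254),30),('far@560',(570,260),30),('hole',(497,202),25),('collarfront',(430,222),t[2]-10.5),('pintop',(431,513),t[2]+34.5)):
    w=onz('wrist',*B(*p),z,o);print(n,w.round(1),tool(w-t,o).round(1))
E
```

```text
[558.91370254 296.6022053   67.82906928]
L [557.2 273.   30. ] [ 37.8 -23.7  -1.8]
R [558.  332.3  30. ] [37.9 35.7 -0.9]
near@300 [551.6 282.7  30. ] [ 37.8 -13.9  -7.4]
near@560 [552.  315.9  30. ] [37.8 19.3 -7. ]
far@300 [563.1 278.3  30. ] [ 37.8 -18.4   4.1]
far@560 [564.  316.3  30. ] [37.9 19.6  5. ]
hole [556.8 306.1  25. ] [42.8  9.5 -2.2]
collarfront [546.8 296.5  57.3] [ 10.5  -0.1 -12.2]
pintop [557.7 296.5 102.3] [-34.5  -0.   -1.2]
```

Aligned within about 0.3 mm in x. Entering the slot.

Emit:
servo_tool:
  commands: [0,0,0,0.002,0,0,1,0,0,0,0.004,0,0,1,0,0,0,0.006,0,0,1,0,0,0,0.008,0,0,1,0,0,0,0.0085,0,0,1]

```text
time_s: 8.62
tcp_pos: [558.9, 296.6, 59.2]
tool_rot: [44.4, 89.9, 44.5]
ft_force: [-0.4, -0.5, -0.6]
opening: 14.8
```

Emit:
servo_tool:
  commands: [0,0,0,0.0005,0,0,1,0,0,0,0.001,0,0,1,0,0,0,0.0013,0,0,1,0,0,0,0.0015,0,0,1,0,0,0,0.0015,0,0,1]

```text
time_s: 9.25
tcp_pos: [558.9, 296.6, 57.8]
tool_rot: [42.3, 89.9, 42.4]
ft_force: [-1.0, 0.7, 0.9]
opening: 15.1
```

Emit:
servo_tool:
  commands: [0,0,0,0.0003,0,0,1,0,0,0,0.0006,0,0,1,0,0,0,0.0008,0,0,1,0,0,0,0.0008,0,0,1,0,0,0,0.0008,0,0,1]

```text
time_s: 9.88
tcp_pos: [559.0, 296.6, 57.1]
tool_rot: [40.7, 89.9, 40.8]
ft_force: [-0.8, -0.1, 3.9]
opening: 15.0
```

Emit:
servo_tool:
  commands: [0,0,0,0,0.001,0,1,0,0,0,0,0.002,0,1,0,0,0,0,0.003,0,1,0,0,0,0,0.004,0,1,0,0,0,0,0.005,0,1]

```text
time_s: 10.5
tcp_pos: [559.0, 301.7, 57.0]
tool_rot: [40.3, 89.9, 40.4]
ft_force: [0.6, -2.8, 3.7]
opening: 15.2
```

Emit:
servo_tool:
  commands: [0,0,0,0,0.0005,0,1,0,0,0,0,0.001,0,1,0,0,0,0,0.0015,0,1,0,0,0,0,0.002,0,1,0,0,0,0,0.0025,0,1]

```text
time_s: 11.12
tcp_pos: [558.8, 304.4, 56.9]
tool_rot: [55.3, 89.8, 55.4]
ft_force: [-0.5, 0.4, 0.6]
opening: 14.7
```

Emit:
servo_tool:
  commands: [0,0,0,0,0.0005,0,1,0,0,0,0,0.001,0,1,0,0,0,0,0.0013,0,1,0,0,0,0,0.0013,0,1,0,0,0,0,0.0013,0,1]

```text
time_s: 11.75
tcp_pos: [558.8, 305.7, 56.9]
tool_rot: [54.6, 89.8, 54.7]
ft_force: [0.1, 0.2, -0.3]
opening: 15.1
```

Emit:
servo_tool:
  commands: [0,0,0,0.0005,0,0,1,0,0,0,0.001,0,0,1,0,0,0,0.0015,0,0,1,0,0,0,0.002,0,0,1,0,0,0,0.002,0,0,1]

```text
time_s: 12.38
tcp_pos: [558.8, 305.8, 54.8]
tool_rot: [57.3, 89.8, 57.5]
ft_force: [-0.7, -0.5, -1.0]
opening: 14.4
```

It dropped in: no contact force with the tip about 3 mm below plate level. Continuing gently.

Emit:
servo_tool:
  commands: [0,0,0,0.001,0,0,1,0,0,0,0.002,0,0,1,0,0,0,0.003,0,0,1,0,0,0,0.0035,0,0,1,0,0,0,0.0035,0,0,1]

```text
time_s: 13.0
tcp_pos: [558.7, 305.8, 51.3]
tool_rot: [61.2, 89.9, 61.3]
ft_force: [-0.3, -0.1, -0.9]
opening: 14.8
```

Emit:
servo_tool:
  commands: [0,0,0,0.001,0,0,1,0,0,0,0.002,0,0,1,0,0,0,0.003,0,0,1,0,0,0,0.0035,0,0,1,0,0,0,0.0035,0,0,1]

```text
time_s: 13.62
tcp_pos: [558.7, 305.8, 47.7]
tool_rot: [62.3, 89.9, 62.5]
ft_force: [-0.4, 0.2, -2.1]
opening: 15.1
```

Emit:
servo_tool:
  commands: [0,0,0,0.0005,0,0,1,0,0,0,0.001,0,0,1,0,0,0,0.0015,0,0,1,0,0,0,0.0015,0,0,1,0,0,0,0.0015,0,0,1]

```text
time_s: 14.25
tcp_pos: [558.7, 305.8, 46.1]
tool_rot: [64.2, 89.9, 64.3]
ft_force: [-0.8, 1.5, -1.3]
opening: 14.9
```

Emit:
servo_tool:
  commands: [0,0,0,0.0003,0,0,1,0,0,0,0.0006,0,0,1,0,0,0,0.0008,0,0,1,0,0,0,0.0008,0,0,1,0,0,0,0.0008,0,0,1]

```text
time_s: 14.88
tcp_pos: [558.7, 305.8, 45.4]
tool_rot: [60.8, 89.9, 60.9]
ft_force: [-1.2, -0.2, 2.6]
opening: 15.2
```

Bottom reached at the expected height with about 4 N. Releasing.

Emit:
servo_tool:
  commands: [0,0,0,0,0,0,0.6,0,0,0,0,0,0,0.3,0,0,0,0,0,0,0,0,0,0,0,0,0,-0.3,0,0,0,0,0,0,-0.3]
  force: 20

```text
time_s: 15.5
tcp_pos: [558.7, 305.8, 45.4]
tool_rot: [61.0, 89.9, 61.1]
ft_force: [0.8, -0.3, -0.2]
opening: 55.7
```

```bash
python3 - <<'E'
from h import *
o=manip.get_obs();t=o['tcp_pos'];print(o['tcp_pos'],o['ft_force'],o['opening'])
im=eyes.snapshot('wrist')[:,:,::-1].copy();cv2.imwrite('pics/w6.png',im)
E
```

```text
[558.68880583 305.80145141  45.44287258] [ 0.80845971 -0.30687877 -0.24918492] 55.65472403729432
```

View pics/w6.png

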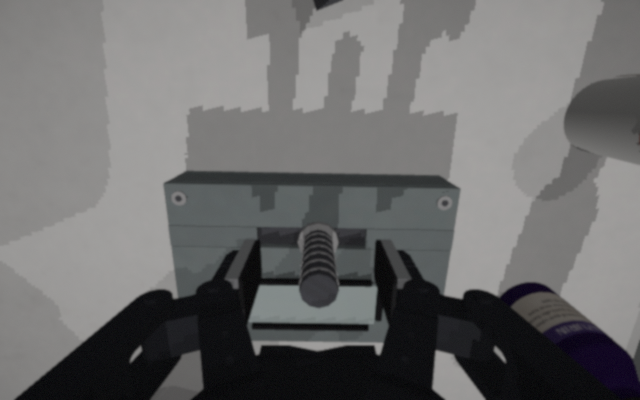

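The pin stands free in the slot, with its top at (319,291) and collar at (318,237), and both fingers are clear of it. Rising straight up.

Emit:
servo_tool:
  commands: [0,0,0,-0.01,0,0,-0.3,0,0,0,-0.03,0,0,-0.3,0,0,0,-0.06,0,0,-0.3,0,0,0,-0.1,0,0,-0.3,0,0,0,-0.14,0,0,-0.3]

```text
time_s: 16.18
tcp_pos: [558.4, 305.4, 187.5]
tool_rot: [54.2, 89.8, 54.3]
ft_force: [0.6, -0.1, 0.0]
opening: 55.8
```

Emit:
servo_tool:
  commands: [0,0,0,-0.015,0,0,-0.3,0,0,0,-0.015,0,0,-0.3,0,0,0,-0.015,0,0,-0.3,0,0,0,-0.015,0,0,-0.3,0,0,0,-0.015,0,0,-0.3]

```text
time_s: 16.8
tcp_pos: [558.1, 305.3, 201.9]
tool_rot: [69.1, 89.9, 69.2]
ft_force: [-1.1, 0.3, 0.2]
opening: 55.6
```

```bash
python3 - <<'E'
from h import *
o=manip.get_obs();t=o['tcp_pos'];print(o['tcp_pos'],o['ft_force'],o['opening'])
im=eyes.snapshot('wrist')[:,:,::-1].copy();cv2.imwrite('pics/w7.png',im)
s=eyes.snapshot('side')[:,:,::-1].copy()
a=cv2.resize(im[160:360,200:420],None,fx=3,fy=3)[:560]; b=cv2.resize(s[180:300,260:420],None,fx=5,fy=5,interpolation=2);cv2.imwrite('pics/w7a.png',a);cv2.imwrite('pics/s7.png',b)
E
```

```text
[558.14107858 305.25577195 201.85860308] [-1.07838694  0.26015386  0.20567803] 55.58895524871909
```

View pics/w7a.png

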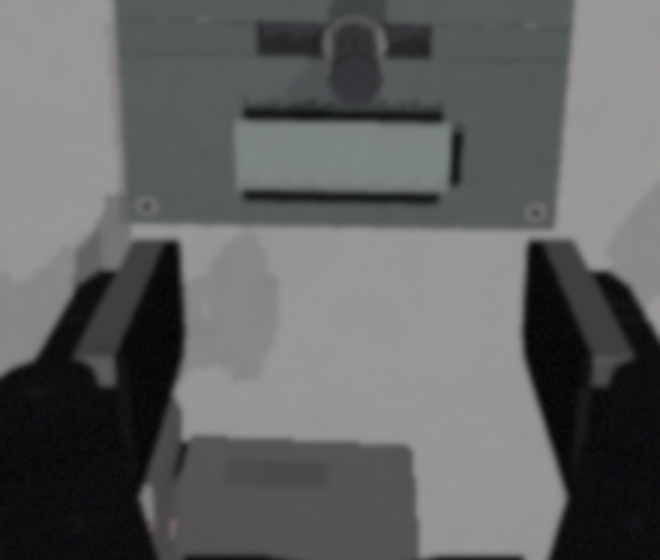

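View pics/s7.png

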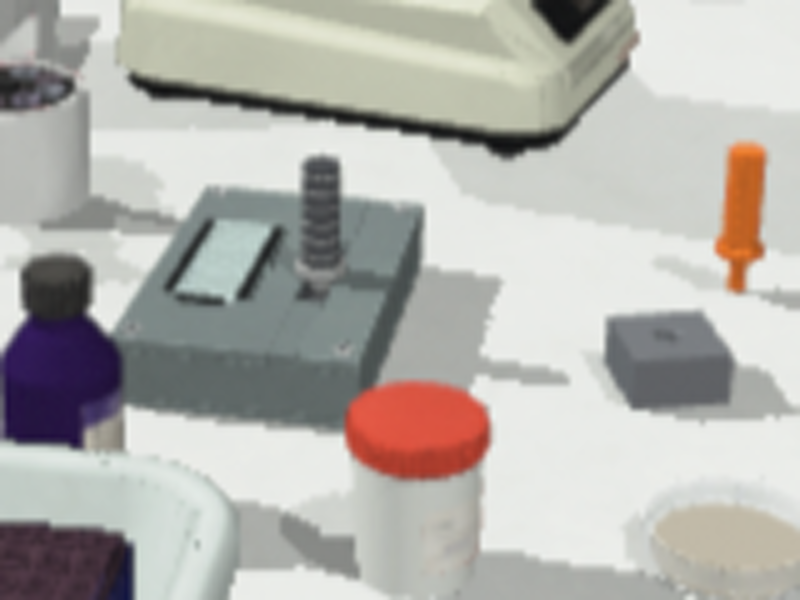

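The pin stands upright with its collar just above the cover, and the neighbours are unmoved. One height check, then I hand in.

```bash
python3 - <<'E'
from h import *
for z in (80.5,92.5): print(z,np.subtract(proj('side',[557.5,306,z]),proj('side',[557.5,306,30])))
# measured: pin top (324.1,212.4); slot centre ~ earlier (324.4,234.4) at y=302.5
print(proj('side',[557,302.5,30]),proj('side',[557,306,80.5]),proj('side',[557,306,92.5]))
manip.job_done()
E
```

```text
80.5 [  0.17187042 -22.48883115]
92.5 [  0.21376876 -27.97112888]
(np.float64(325.02430688881543), np.float64(233.20910383404868)) (np.float64(324.8915679165576), np.float64(211.4244930892816)) (np.float64(324.9346723505626), np.float64(205.9417185590471))
the job is handed in; nothing more can be done
```

The bare steel pin is out of its stand and in the blind hole of the larger jig. I released it and handed the job in at about 17 s of the 61 s allowed.

**How it went:** I set the tip on the plate about 10 mm to one side of the hole, which showed as a dark disc in the wrist view. I then slid it along with about 5 N until it dropped in, and pushed it to the bottom with about 4 N.

**Last checks:**
- **Depth:** the side view puts the pin's top at row 212.5. Fully home predicts 211.4, and resting on the plate beside the hole predicts 205.9, so it is home.
- **Height at contact:** the bottom was felt with the tool at about 46 mm, where it was expected (tip 17 mm below the cover's top).
- **Surroundings:** the pin stands upright, the gripper is clear, about 120 mm above it. The stand, cup, bottle and dish look unmoved in the pictures.

**Disagreements:** the top and wrist cameras differed by about 3 mm in x and y. The side camera differed from the top camera by up to 9 mm in y. I relied on the wrist view for alignment.

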